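# Release and hold open the marking machine's guard gate

## Task

Turn the selector knob on the grey control box until it points at the green mark, then squeeze first the yellow catch and then the red catch on the blue machine guard until each clicks in and stays in. Then pull the guard's gate by its black handle past its click and swing it wide open, to about a right angle with the guard's front. The job ends while holding: finish with the fingers still holding the gate wide open against its closing spring, and leave the loose things on the bench where they are.

Things in the scene. Friction and masses are not known exactly. Their poses are not given: they have to be found in the camera images.
- control_box: Grey control box, 120 x 120 mm and 90 mm high, fixed; origin under its centre. The selector knob stands in the middle of its white top; with the knob at 0 its pointer and x axis agree with the box's -x and x.
- guard: Blue machine guard with a clear roof, fixed: 250 mm deep (x), 280 mm wide (y); its roof, on which the catches stand, is 120 mm above the bench; origin under its middle, the gate at its front (-x).
- selector (a joint): Selector knob on top of the control box: angle in rad, grows clockwise seen from above, 0 to 1.8. Clicks (detents) at 0, 0.6 and 1.8 (small black dots) and at 1.2 (larger green dot). It starts near one of the first two clicks and turns with up to 0.12 N m; between clicks it snaps to the nearer one.
- selector_grip (a point): Grip point of the selector knob, on its upright axis, 127 mm above the bench; turns with it. A black bar 42 mm long (point x), 14 mm thick (point y), its top 7 mm above and its foot 25 mm below this point, with a white pointer line towards -x; under it a disc 44 mm across.
- yellow_grip (a point): Grip point of the yellow catch, midway between its two upright jaws, 149 mm above the bench. The jaws stand at + and - point y, each 24 mm wide (x), 7 mm thick, tops 15 mm above this point, feet 25 mm below; 48 mm over the outer faces when locked, 30 mm when home. Thin tongues run to -x into the gate's forks. The catches stand 110 mm apart along y; either may be the left one.
- yellow_jaw (a joint): How far each jaw of the yellow catch has moved in (both move together): 0 locked, 0.009 m home. Squeezing takes about 5 N on each jaw; past half-way it clicks over and stays in by itself, and its half of the gate is unlocked.
- red_grip (a point): Grip point of the red squeeze catch, the same catch in red (see yellow_grip).
- red_jaw (a joint): How far each jaw of the red catch has moved in, like yellow_jaw: 0 locked, 0.009 m home and staying.
- gate_handle (a point): Grip point of the gate's handle, 140 mm above the bench, moving with the gate: an upright black post, 16 mm diameter, top 20 mm above this point, 55 mm in front of the gate's plane and 155 mm along the gate from the hinge; its upper bracket is 35 mm below this point. With the gate shut, point x and y are those of the guard; they turn with the gate.
- gate_hinge (a point): Fixed point on the gate's upright hinge axis, 140 mm above the bench, at the guard's left front corner seen from the robot. Axes of the guard: x to its back, y along the front from the gate's free end to the hinge. The gate is 225 mm long; its foot is 24 mm, its top 118 mm and its forks 136 mm above the bench.
- gate (a joint): Gate angle in rad: 0 shut, grows as the free end swings out to the front (clockwise from above), stop at 1.65; wide open is 1.3 or more. Moves only with both catches in. A spring pulls it shut with 0.3 (shut) to 0.65 N m (wide); a ball detent clicks at 0.6 to 0.8 and takes 0.5 N m more, some 6 N at the handle. Let go, it swings back.
- steel_block: Loose bystander: steel block 50 x 35 x 25 mm; origin under its centre.
- screwdriver: Loose bystander: screwdriver 200 mm long, orange handle; origin at its middle on the bench, length along x.
- oil_bottle: Loose bystander: white bottle with red cap, 56 mm diameter, 140 mm high; origin under its centre.
- wrench: Loose bystander: steel wrench 180 mm long; origin at its middle on the bench, length along x.
- parts_tray: Loose bystander: blue open tray 110 x 160 x 40 mm; origin under its centre.
- hammer: Loose bystander: hammer 260 mm long with wooden handle; origin at its middle on the bench, length along x.
- brass_slug: Loose bystander: upright brass cylinder 40 mm diameter, 50 mm high; origin under its centre.
There are look-alikes about, which are no part of the job. Leave any pink or turquoise look-alike of the control_box alone.

How it is judged (in metres and radians):
On the way, in this order (a step that is already met when the one before it is completed fails the run):
1. the selector points at the green mark (1.2 within 0.15 rad) (value of joint selector between 1.05 and 1.35 rad), for 0.2 s.
2. the yellow catch is squeezed in (all of step 1 and value of joint yellow_jaw above 0.0065 m), for 0.2 s.
3. the red catch is squeezed in, the yellow one staying in (all of step 2 and value of joint red_jaw above 0.0065 m), for 0.2 s.
4. the gate has swung past its detent (0.85 rad) (all of step 3 and value of joint gate above 0.85 rad), for 0.1 s.
At the end, for the whole second after the job is handed in: The gate stands at 1.3 rad or more (up to its stop at 1.65) and still (under 0.15 rad/s), the fingers hold it with more than 1 N; the selector is within 0.15 rad of the green mark (1.2) and both catches are in by more than 6.5 mm (all of step 3 and value of joint gate above 1.3 rad and velocity of joint gate between -0.15 and 0.15 rad/s and contact force between the fingers and gate above 1 N); the arm keeps its last pose, push and grip.
It fails at once if the red catch is squeezed before the yellow one (value of joint red_jaw above 0.0065 m and value of joint yellow_jaw below 0.004 m).
It fails at once if a loose bystander is pushed more than 40 mm away (distance of any of steel_block, screwdriver, oil_bottle, wrench, parts_tray, hammer, brass_slug from where it was at the start of the episode above 0.04 m).
It also fails if it takes over 72 s, if anything falls off the work surface, if the arm or the gripper's body presses on something with over 40 N, if the wrist force passes 120 N, or if a joint passes its speed limit or range.

## Robot

A 6-joint arm with a two-finger parallel gripper is mounted at the origin on the work surface. World frame = base frame: x ahead of the robot, y to its left, z up, the work surface at z = 0. Lengths are in mm, angles in rad, forces in N, time in s.
With the tool pointing down it reaches from about 375 to 975 mm from the base axis. Payload 3.8 kg.
Tool frame: the origin (TCP) lies on the centre line of the jaws, within the pads' length; the fingertips stand 22 mm ahead of it and the grasp point (between the pads) lies 3 mm ahead of it; z points along the fingers, y is the line along which they close (so a half turn about z gives the same grasp; the last joint's range is limited). The gripper opens to 88 mm and grips with 3 to 60 N. Pads are 18 mm wide; open, the fingers measure 123 mm over their backs; the gripper's body (75 mm by 187 mm) begins 45 mm behind the grasp point.
Start: joints at [1.08, 0.264, 1.604, -0, 1.274, -0.037], TCP at [295.906, 606.677, 222.506] pointing down, gripper open.
Joint ranges: [-2.63, 2.63], [-0.94, 2.18], [0.31, 2.57], [-1.31, 4.45], [0, 2.66], [-2.55, 2.55]. Speed limits (rad/s): [2.57, 2.57, 3.14, 3.14, 3.14, 3.14].

## Interface

Orientations are given as a unit quaternion [x, y, z, w].
In Python, from cell import arm, camera, calibration, models gives the robot as it stands.
- The arm moves only by the tool play_rows, never from a script. Its argument "commands" is a list that holds one entry, the list of rows, each a list of 6 numbers: the shift along the tool's x, y, z in m, then the turn, a rotation vector about the tool's x, y, z in rad. In form: [[[dx, dy, dz, wx, wy, wz], ...]]. A call has 1 to 12 rows; each row is the pose to reach, as a shift and turn from the pose commanded when the call began, along the tool's axes at that moment; what a row does not reach only later rows make up. A row lasts 1/12 s, in which the tool goes at most 41.7 mm and 7.16 degrees, less where a joint would pass 70% of its speed; a pose out of reach is approached as far as the arm can. A call with a gripper value outside its range is refused whole. "gripper" is the finger opening in m, from 0 to 0.0881, set as the call begins (left out, the last holds). The fingers move at their own pace and stop on an object; "newtons" is the grip in N (left out, the last holds). Time passes only in rows, so rows that repeat a pose let the fingers close. It gives the time, the measured TCP pose, the force, the opening and the grip force at its end, in the units of the state.
- arm.get_state(): the state, without advancing time (a new reading comes with each control period).
- camera(name): name is "scene" or "top" or "wrist"; returns the picture (400x640x3 uint8, red, green, blue); there is no depth.
- calibration(name): a dict with "fx", "fy", "cx", "cy" (pixels), "R" (3x3) and "t" (3): a world point X has camera coordinates R X + t. Camera axes: x right, y down, z forward; pixel columns grow to the right and rows downward; lengths in mm; the calibration is good to about 2 mm. A picture is of the moment at which its call begins: read the wrist's pose just before it. calibration takes no time and is no camera call; for the wrist camera it gives the pose at the moment of the call.
- arm.job_done(): hands the job in; it is judged then, once.
Trained networks look in the newest picture that a camera, given by its name, has taken for a name from the list of things; names that differ only in an ending like _2 or _b are one class to them, and where a whole thing is asked for, a point or a joint stands for the part that bears it (a point fixed in the world has none). Each returns a list of dicts, best first, with "confidence" (0 to 1); they miss things now and then, are a little off and sometimes report something else, mostly with a low value. They report only what shows in the picture. A call takes as long as a camera call. They do not tell look-alikes from the thing itself.
- models.silhouettes(camera, thing): "pixels" (400x640 bool, what is visible of it) and "location" ([column, row] in pixels, amid what is visible of it).
The state is a dict: "time": time; "joint_pos": joint angles; "qvel": joint speeds; "tau": joint torques, N m; "tool_pos": TCP position; "orientation": TCP orientation; "wrist_force": force on the tool from outside, world axes, zero at the start; "wrist_torque": the same for the moment, N m; "width": finger opening in mm; "gripper_force": force on a finger pad.
Only numpy, scipy, OpenCV 4.12 (cv2) and the standard library are available. Lean on these libraries where they do the work, as an engineer would, in place of code of your own. Each camera call takes 0.05 s, during which the arm holds its last target. There are 200 camera calls.

## Working session

There is one attempt and no reset: what is moved stays moved. The work goes in short steps, Python scripts to look and compute and a tool call to move; the robot and the scene stay as the last step left them, time stands still between calls to the robot, and variables do not carry over. Pictures are saved under pics/ and viewed, at most 10 in all, crops included, and the job is handed in when it is done.

Besides the shell and the picture viewer there is one more tool, called after ">>>" by a JSON object that holds its "method" and its "body", one argument or row to a line. play_rows: Moves the arm, as the interface text tells. Its arguments: {"type":"object","properties":{"commands":{"type":"array"},"gripper":{"type":"number"},"newtons":{"type":"number"}},"required":["commands"]}

```bash
ls; mkdir -p pics
cat > h.py <<'E'
import numpy as np, cv2
from scipy.spatial.transform import Rotation as Ro
from cell import arm, camera, calibration, models
def ray(c,uv,z):
    "world point at height z on pixel uv of calibration c"
    R=np.array(c['R']);t=np.array(c['t']);o=-R.T@t
    d=R.T@np.array([(uv[0]-c['cx'])/c['fx'],(uv[1]-c['cy'])/c['fy'],1])
    return o+d*(z-o[2])/d[2]
def proj(c,X):
    p=np.array(c['R'])@np.array(X,float)+np.array(c['t'])
    return np.array([c['fx']*p[0]/p[2]+c['cx'],c['fy']*p[1]/p[2]+c['cy']])
def save(n,im,box=None,s=1):
    if box: im=im[box[1]:box[3],box[0]:box[2]]
    im=cv2.resize(im,None,fx=s,fy=s,interpolation=cv2.INTER_CUBIC)
    cv2.imwrite('pics/'+n+'.png',im[...,::-1])
E
python3 - <<'E'
from h import *
a=camera('scene');b=camera('top')
save('a',np.vstack([a,b])[:, :],None,0.75)
for n in ['scene','top']:
    c=calibration(n);print(n,-np.array(c['R']).T@c['t'],c['fx'])
    for th in ['control_box','selector_grip','yellow_grip','red_grip','gate_handle','guard']:
        for d in models.silhouettes(n,th)[:3]: print(th,round(d['confidence'],2),np.round(d['location']),d['pixels'].sum())
s=arm.get_state();print(s['time'],s['tool_pos'],s['orientation'])
E
```

```text
pics
scene [1368.69702354  644.51871085 1190.17379212] 423.2638896026532
control_box 0.76 [281. 184.] 1184
control_box 0.61 [327. 164.] 1048
control_box 0.6 [269. 142.] 982
selector_grip 0.51 [280. 174.] 95
yellow_grip 0.72 [314. 236.] 206
red_grip 0.78 [342. 254.] 259
red_grip 0.21 [338. 234.] 262
gate_handle 0.84 [334. 233.] 247
gate_handle 0.49 [283. 185.] 1125
gate_handle 0.18 [279. 172.] 87
guard 0.82 [314. 279.] 7390
top [ 246.85756429  -77.35781826 1408.97261648] 400.2605651900141
control_box 0.93 [478. 251.] 1780
control_box 0.91 [401. 200.] 1425
control_box 0.64 [383. 269.] 1564
selector_grip 0.73 [483. 250.] 155
selector_grip 0.56 [385. 267.] 133
yellow_grip 0.63 [297. 140.] 196
red_grip 0.7 [280. 122.] 6435
red_grip 0.52 [264. 140.] 222
red_grip 0.34 [286. 156.] 742
gate_handle 0.57 [284. 158.] 742
gate_handle 0.44 [401. 199.] 1507
guard 0.65 [278. 121.] 6307
0.7 [295.92595668 606.6880183  222.57547262] [2.24969293e-01 9.74365853e-01 4.59324897e-05 2.88623599e-06]
```

View pics/a.png

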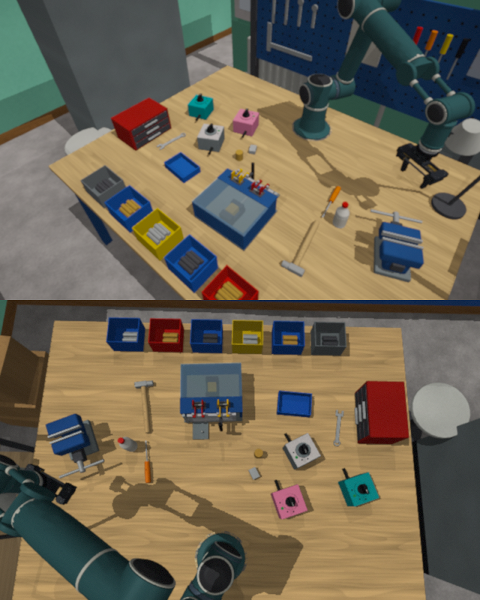

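Run:
```python
from h import *
b=camera('top');a=camera('scene')
ct,cs=calibration('top'),calibration('scene')
A=cv2.resize(b[165:235,355:445],(540,420),interpolation=cv2.INTER_CUBIC)
B=cv2.resize(b[110:190,230:330],(500,400),interpolation=cv2.INTER_CUBIC)
save('b',np.vstack([cv2.resize(A,(400,300)),cv2.resize(B,(400,300))]))
print('box',ray(ct,(401,199),90))
for n,u in [('y',(297,140)),('r',(264,140)),('gh',(284,158))]: print(n,ray(ct,u,149))
for n,u in [('y',(314,236)),('r',(342,254)),('gh',(334,233)),('box',(281,174))]: print(n,ray(cs,u,140))
hsv=cv2.cvtColor(b,cv2.COLOR_RGB2HSV)
```

```text
box [ 481.96771201 -348.11598435   90.        ]
y [661.77486369   2.39884954 149.        ]
r [659.56617508 110.7008835  149.        ]
gh [599.71322688  42.89104644 149.        ]
y [670.95456144  -1.98599284 140.        ]
r [671.99223039 117.92826612 140.        ]
gh [617.91136615  40.78415357 140.        ]
box [ 508.69024395 -314.90855528  140.        ]
```

View pics/b.png

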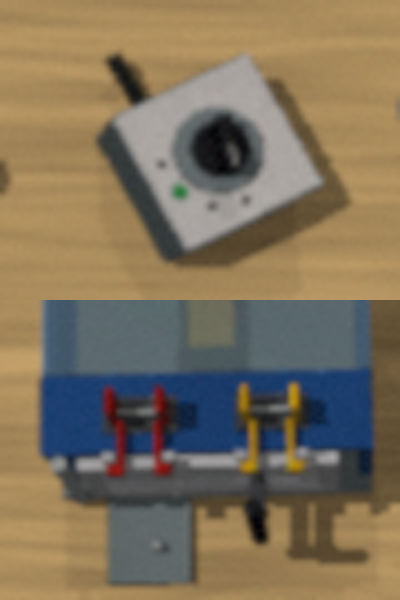

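The real box is the grey one at top (401,199), with a green dot in view. Its look-alikes are the pink box at (385,267) and the turquoise one at (478,251). The red catch is the left one at (264,140), the yellow is at (297,140), and the handle post is near (290,162). Next I fly above the grey box.

>>> {"method": "play_rows", "body": {
  "commands": [
    [[-0.585,-0.78,-0.08,0,0,2.51],[-0.585,-0.78,-0.08,0,0,2.51],[-0.585,-0.78,-0.08,0,0,2.51],[-0.585,-0.78,-0.08,0,0,2.51],[-0.585,-0.78,-0.08,0,0,2.51],[-0.585,-0.78,-0.08,0,0,2.51],[-0.585,-0.78,-0.08,0,0,2.51],[-0.585,-0.78,-0.08,0,0,2.51],[-0.585,-0.78,-0.08,0,0,2.51],[-0.585,-0.78,-0.08,0,0,2.51],[-0.585,-0.78,-0.08,0,0,2.51],[-0.585,-0.78,-0.08,0,0,2.51]]
  ]
}}

```text
time: 1.8
tool_pos: [389.7, 115.5, 264.0]
orientation: [0.83, 0.557, 0.001, 0.0]
wrist_force: [1.3, 0.2, 0.1]
width: 88.2
gripper_force: 0.0
```

```bash
cat >> h.py <<'E'
def goto(X,yaw=None,base=None):
    "tool-frame shift and turn to reach world X with tool y at world yaw (deg), tool down"
    s=arm.get_state();R=Ro.from_quat(s['orientation'])
    d=R.inv().apply(np.array(X,float)-s['tool_pos'])/1000
    y=np.radians(yaw) if yaw is not None else np.arctan2(*R.as_matrix()[[1,0],1])
    T=np.array([[np.sin(y)*-1,np.cos(y),0],[np.cos(y),np.sin(y),0],[0,0,-1]]).T
    # columns: x,y,z ; y=(cos,sin), z=down, x=y cross z
    yy=np.array([np.cos(y),np.sin(y),0]);zz=np.array([0,0,-1.]);T=np.column_stack([np.cross(yy,zz),yy,zz])
    w=(R.inv()*Ro.from_matrix(T)).as_rotvec()
    print('goto',np.round(d,4),np.round(w,3),'at',np.round(s['tool_pos'],1),'yaw',round(np.degrees(np.arctan2(*R.as_matrix()[[1,0],1])),1),'F',np.round(s['wrist_force'],1),'w',round(s['width'],1),'t',round(s['time'],2),'q',np.round(s['joint_pos'],2))
E
python3 -c "
from h import *
goto([480,-350,300],-80)"
```

```text
goto [-0.3966  0.2599 -0.036 ] [ 1.000e-03 -1.000e-03  1.008e+00] at [389.7 115.5 264. ] yaw -22.3 F [1.3 0.2 0.1] w 88.2 t 1.8 q [ 0.23 -0.29  2.08 -0.    1.36  0.62]
```

>>> {"method": "play_rows", "body": {
  "commands": [
    [[-0.397,0.26,-0.036,0,0,1.008],[-0.397,0.26,-0.036,0,0,1.008],[-0.397,0.26,-0.036,0,0,1.008],[-0.397,0.26,-0.036,0,0,1.008],[-0.397,0.26,-0.036,0,0,1.008],[-0.397,0.26,-0.036,0,0,1.008],[-0.397,0.26,-0.036,0,0,1.008],[-0.397,0.26,-0.036,0,0,1.008],[-0.397,0.26,-0.036,0,0,1.008],[-0.397,0.26,-0.036,0,0,1.008],[-0.397,0.26,-0.036,0,0,1.008],[-0.397,0.26,-0.036,0,0,1.008]]
  ]
}}

```text
time: 2.8
tool_pos: [482.9, -353.0, 299.5]
orientation: [0.996, 0.088, 0.0, 0.001]
wrist_force: [0.6, 1.0, 0.2]
width: 88.3
gripper_force: 0.0
```

Run:
```python
from h import *
goto([480,-350,300],-80)
c=calibration('wrist');w=camera('wrist');np.save('w.npy',w)
print(-np.array(c['R']).T@c['t'],c['fx'],np.round(c['R'],2).tolist())
for x in [(480,-350,90)]: print(proj(c,x))
for th in ['selector_grip','control_box']:
  for d in models.silhouettes('wrist',th):
    m=d['pixels'].astype(np.uint8);print(th,d['confidence'],d['location'],m.sum(),cv2.minAreaRect(cv2.findNonZero(m)))
h=cv2.cvtColor(w,cv2.COLOR_RGB2HSV);g=((h[...,0]>45)&(h[...,0]<85)&(h[...,1]>120)).astype(np.uint8)
n,l,st,ce=cv2.connectedComponentsWithStats(g)
for i in range(1,n):
  if st[i,4]>15: print('green',ce[i],st[i,4],ray(c,ce[i],90))
save('c',w)
```

```text
goto [-0.0023 -0.0035 -0.0005] [ 0.002 -0.     0.002] at [ 482.9 -353.   299.5] yaw -79.9 F [0.6 1.  0.2] w 88.3 t 2.8 q [-0.67  0.08  1.68 -0.    1.38  0.72]
[ 556.40506155 -340.46413246  462.62756425] 337.9079072304758 [[0.18, -0.98, 0.0], [-0.94, -0.17, 0.29], [-0.29, -0.05, -0.96]]
[313.85384154 165.15239678]
selector_grip 0.91 [241.2, 346.5] 453 ((242.65853881835938, 353.42681884765625), (24.847097396850586, 27.055727005004883), 83.6598129272461)
selector_grip 0.87 [319.7, 171.8] 1303 ((320.0000305175781, 171.50001525878906), (40.305084228515625, 40.305084228515625), 45.0)
control_box 0.9 [480.5, 278.9] 2414 ((476.07611083984375, 303.16961669921875), (74.12602996826172, 135.87193298339844), 6.8013153076171875)
control_box 0.57 [316.7, 159.0] 11767 ((311.8019104003906, 144.5565948486328), (149.0362091064453, 110.02581024169922), 74.05460357666016)
green [289.02941176 192.05882353] 68 [ 444.04462484 -327.37069574   90.        ]
green [214.84615385 343.56410256] 39 [ 219.64287499 -262.22092923   90.        ]
green [457.         343.26666667] 30 [ 276.37131966 -578.88618738   90.        ]
```

View pics/c.png

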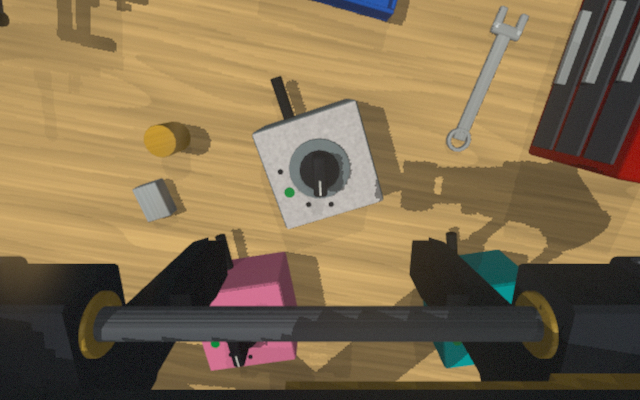

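The picture shows the grey box with its knob at (320,170). The pointer runs down to about (320,194), between the first two black dots at (331,204) and (308,204). Green is at (289,192) and the far dot at (280,172). Now I compute the centre and angles.

Run:
```python
from h import *
c=calibration('wrist');w=np.load('w.npy')
C=np.mean([ray(c,p,90) for p in [(253,132),(354,101),(382,198),(288,228)]],0);print('C',C)
for p in [(331,204),(308,204),(289,192),(280,172)]:
  v=ray(c,p,90)-C;print(np.round(v),np.degrees(np.arctan2(v[1],v[0])))
for z in (130,134): 
  a,b=ray(c,(320,181),z),ray(c,(320.5,194),z);v=b-a;print(a,b,np.degrees(np.arctan2(v[1],v[0])),ray(c,(320,171.5),115))
save('d',w,(280,130,380,220),6)
```

```text
C [ 478.42127214 -351.77293944   90.        ]
[-41. -21.   0.] -152.44892314291994
[-45.   5.   0.] 173.62132484347603
[-35.  29.   0.] 140.32010273033083
[-13.  42.   0.] 107.61080980938024
[ 472.68646737 -353.5135207   130.        ] [ 459.25479632 -356.4707171   130.        ] -167.58351341030763 [ 479.03930123 -352.41849534  115.        ]
[ 473.69201552 -353.31585853  134.        ] [ 460.42216303 -356.23742799  134.        ] -167.58351341030777 [ 479.03930123 -352.41849534  115.        ]
```

View pics/d.png

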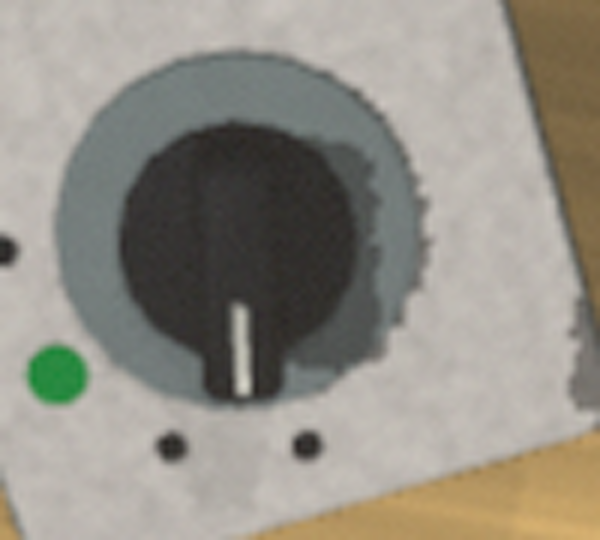

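```bash
python3 -c "
from h import *
goto([478.7,-352.2,129],-77.5)"
```

```text
goto [-0.0041  0.0024  0.1699] [-0.001  0.    -0.041] at [ 482.4 -349.2  298.9] yaw -79.8 F [ 0.1  0.1 -0. ] w 88.3 t 2.95 q [-0.67  0.08  1.68  0.    1.38  0.72]
```

>>> {"method": "play_rows", "body": {
  "commands": [
    [[-0.004,0.002,0.04,0,0,-0.04],[-0.004,0.002,0.08,0,0,-0.04],[-0.004,0.002,0.12,0,0,-0.04],[-0.004,0.002,0.15,0,0,-0.04],[-0.004,0.002,0.17,0,0,-0.04],[-0.004,0.002,0.17,0,0,-0.04]]
  ],
  "gripper": 0.05
}}

```text
time: 3.45
tool_pos: [475.5, -346.1, 123.7]
orientation: [0.994, 0.11, -0.004, -0.004]
wrist_force: [-1.1, 1.0, 0.6]
width: 51.2
gripper_force: 0.0
```

```bash
python3 -c "
from h import *
goto([478.7,-352.2,129],-77.5)"
```

```text
goto [ 0.0018  0.0067 -0.0054] [-0.009  0.007  0.003] at [ 475.5 -346.1  123.7] yaw -77.3 F [-1.1  1.   0.6] w 51.2 t 3.45 q [-0.67  0.19  1.89  0.    1.08  0.68]
```

>>> {"method": "play_rows", "body": {
  "commands": [
    [[0.001,0.004,-0.003,0,0,0],[0.001,0.004,-0.003,0,0,0],[0.001,0.004,-0.003,0,0,0]]
  ]
}}

```text
time: 3.7
tool_pos: [482.9, -355.5, 135.8]
orientation: [0.994, 0.11, 0.002, 0.002]
wrist_force: [-0.2, -0.6, 0.5]
width: 50.1
gripper_force: 0.0
```

```bash
python3 -c "
from h import *
goto([478.7,-352.2,129],-77.5)"
```

```text
goto [-0.0034 -0.0042  0.0067] [ 0.004 -0.004  0.002] at [ 482.9 -355.5  135.8] yaw -77.4 F [-0.2 -0.6  0.5] w 50.1 t 3.7 q [-0.68  0.19  1.86  0.    1.09  0.67]
```

>>> {"method": "play_rows", "body": {
  "commands": [
    [[0,0,0,0,0,0],[0,0,0,0,0,0],[0,0,0,0,0,0],[0,0,0,0,0,0]]
  ]
}}

```text
time: 4.03
tool_pos: [481.2, -354.7, 133.0]
orientation: [0.994, 0.11, 0.0, 0.0]
wrist_force: [-0.8, 0.1, -0.8]
width: 50.3
gripper_force: 0.0
```

```bash
python3 -c "
from h import *
goto([478.7,-352.2,129],-77.5)"
```

```text
goto [-0.0019 -0.003   0.004 ] [ 0.001 -0.001  0.002] at [ 481.2 -354.7  133. ] yaw -77.4 F [-0.8  0.1 -0.8] w 50.3 t 4.03 q [-0.68  0.19  1.87  0.    1.09  0.67]
```

>>> {"method": "play_rows", "body": {
  "commands": [
    [[-0.002,-0.003,0.004,0,0,0],[-0.002,-0.003,0.004,0,0,0],[-0.002,-0.003,0.004,0,0,0],[-0.002,-0.003,0.004,0,0,0],[-0.002,-0.003,0.004,0,0,0],[-0.002,-0.003,0.004,0,0,0],[-0.002,-0.003,0.004,0,0,0]]
  ],
  "gripper": 0,
  "newtons": 40
}}

```text
time: 4.62
tool_pos: [478.4, -352.1, 128.5]
orientation: [0.994, 0.11, 0.0, 0.0]
wrist_force: [-0.9, 0.1, -0.7]
width: 5.5
gripper_force: 0.0
```

```bash
python3 -c "
from h import *
goto([478.7,-352.2,129],-131.2)"
```

```text
goto [ 0.0002  0.0002 -0.0005] [ 0.    -0.     0.939] at [ 478.4 -352.1  128.5] yaw -77.4 F [-0.9  0.1 -0.7] w 5.5 t 4.62 q [-0.68  0.19  1.88 -0.    1.08  0.67]
```

Run:
```python
from h import *
w=camera('wrist');c=calibration('wrist')
goto([478.7,-352.2,129],-131.2)
print(proj(c,(478.5,-352,134)),proj(c,(478.5,-352,127)))
t=camera('top');ct=calibration('top');print(proj(ct,(478.5,-352,134)))
save('e',np.vstack([w[130:390,120:520],cv2.resize(camera('scene')[110:210,230:400],(400,235),interpolation=cv2.INTER_CUBIC)]))
```

```text
goto [ 0.0002  0.0002 -0.0005] [ 0.    -0.     0.939] at [ 478.4 -352.   128.5] yaw -77.4 F [-0.   0.3 -0.3] w 1.4 t 4.67 q [-0.68  0.19  1.88 -0.    1.08  0.67]
[316.34715821 245.97532722] [316.42051246 240.27099374]
[404.95593513 197.74508959]
```

View pics/e.png

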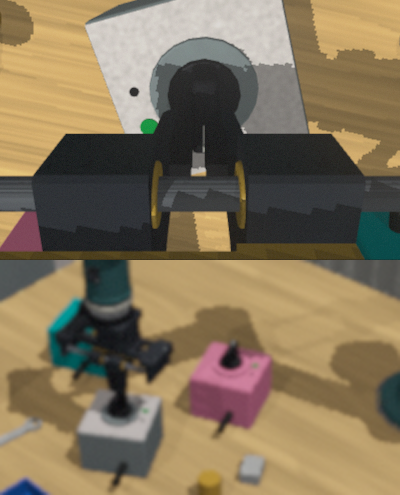

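The fingers (crop about (200,165)) have closed off the pointer end of the bar. The knob shows at crop (205,90), so my position is off. I recompute from this settled view using the dots.

Run:
```python
from h import *
c=calibration('wrist')
for p in [(205,152),(254,222),(270,257)]: print(p,ray(c,p,90))
print('knob dome',[ray(c,(325,222),z) for z in (102,115)], 'disc',ray(c,(323,214),93))
print(-np.array(c['R']).T@c['t'],np.round(c['R'],3).tolist())
ct,cs=calibration('top'),calibration('scene')
for n,cc in (('top',ct),('scene',cs)):
  for d in models.silhouettes(n,'control_box'):
    print(n,d['confidence'],d['location'],proj(cc,(478.5,-352,90)),ray(cc,d['location'],80))
t=camera('top')
h=cv2.cvtColor(t,cv2.COLOR_RGB2HSV);g=((h[...,0]>45)&(h[...,0]<85)&(h[...,1]>100)).astype(np.uint8)
n,l,st,ce=cv2.connectedComponentsWithStats(g[:, :460])
for i in range(1,n):
  if 3<st[i,4]<60: print('green',ce[i],st[i,4],ray(ct,ce[i],90))
```

```text
(205, 152) [ 503.73080509 -277.71339949   90.        ]
(254, 222) [ 465.7779217  -313.78605933   90.        ]
(270, 257) [ 443.6841995  -328.14933648   90.        ]
knob dome [array([ 480.18991004, -356.73878058,  102.        ]), array([ 485.07068327, -355.36366753,  115.        ])] disc [ 481.74466162 -355.27523673   93.        ]
[ 551.35225063 -336.68944453  291.54177611] [[0.218, -0.976, -0.001], [-0.934, -0.209, 0.291], [-0.284, -0.063, -0.957]]
top 0.7 [401.9, 276.3] [402.17909026 200.04224661] [ 228.34820928 -348.11374089   80.        ]
top 0.64 [479.6, 250.9] [402.17909026 200.04224661] [ 314.91630277 -606.35707311   80.        ]
top 0.51 [416.8, 200.5] [402.17909026 200.04224661] [ 479.63571345 -403.44719921   80.        ]
scene 0.88 [257.4, 150.7] [280.65382297 176.16012521] [ 410.48057279 -563.00569227   80.        ]
scene 0.75 [326.9, 161.6] [280.65382297 176.16012521] [ 275.51744879 -277.09035009   80.        ]
scene 0.72 [282.9, 185.7] [280.65382297 176.16012521] [ 507.25066467 -312.33088816   80.        ]
scene 0.33 [283.3, 172.8] [280.65382297 176.16012521] [ 447.91585261 -367.8574787    80.        ]
```

Run:
```python
from h import *
w=camera('wrist');c=calibration('wrist')
for z,n in ((134,'bartop'),(106,'tip'),(128,'tcp')): print(n,proj(c,(478.4,-352,z)))
print(arm.get_state()['width'],arm.get_state()['gripper_force'])
w=np.clip(w.astype(float)*2.2,0,255).astype(np.uint8)
save('f',w,(250,170,390,320),4)
```

```text
bartop [316.43253014 246.10062764]
tip [316.6880285  225.56425485]
tcp [316.49375072 241.17985773]
0.10060801852653548 0.0
```

View pics/f.png

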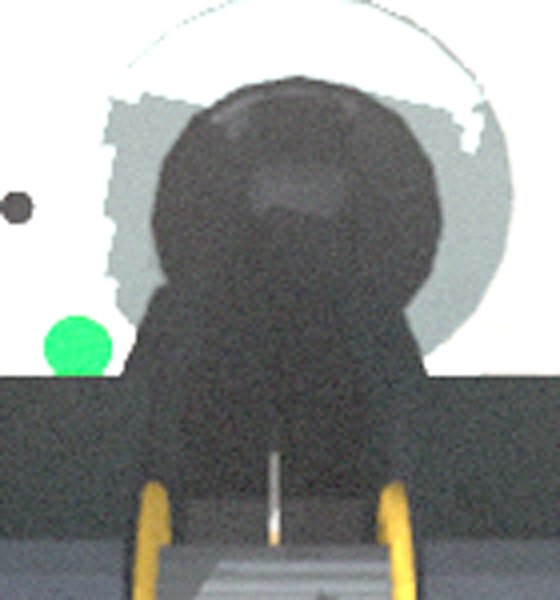

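Run:
```python
from h import *
a=camera('scene');c=calibration('scene')
p=arm.get_state()['tool_pos'];print(p,arm.get_state()['width'])
a=np.clip(a.astype(float)*1.8,0,255).astype(np.uint8)
B=(245,125,325,205);s=8
im=cv2.resize(a[B[1]:B[3],B[0]:B[2]],None,fx=s*.7,fy=s*.7,interpolation=cv2.INTER_CUBIC)
for z,col in ((90,(255,0,0)),(106.5,(0,255,0)),(134,(255,0,255)),(175,(255,255,0))):
    q=(proj(c,(p[0],p[1],z))-[B[0],B[1]])*s*.7;cv2.circle(im,tuple(int(v) for v in q),3,col,1)
w=np.clip(camera('wrist').astype(float)*3,0,255).astype(np.uint8)
save('g',im)
```

```text
[ 478.31585434 -351.99611716  128.39179168] 0.6418483697224987
```

View pics/g.png

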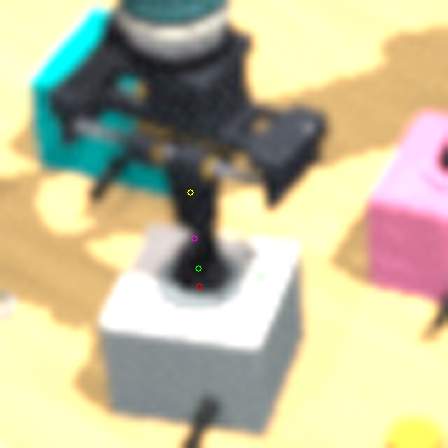

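Run:
```python
from h import *
c=calibration('wrist');s=arm.get_state();R=Ro.from_quat(s['orientation']).as_matrix()
for z in (-30,-10,0,10,22):
  print(z,[np.round(proj(c,s['tool_pos']+R@np.array([x,y,z]))).tolist() for y in (-44,44) for x in (-9,9)])
```

```text
-30 [[218.0, 288.0], [215.0, 251.0], [414.0, 288.0], [418.0, 252.0]]
-10 [[229.0, 266.0], [227.0, 233.0], [403.0, 266.0], [406.0, 233.0]]
0 [[234.0, 257.0], [232.0, 226.0], [399.0, 257.0], [401.0, 226.0]]
10 [[238.0, 249.0], [236.0, 219.0], [395.0, 249.0], [397.0, 219.0]]
22 [[243.0, 240.0], [241.0, 211.0], [391.0, 240.0], [392.0, 211.0]]
```

The wrist geometry shows the fingertips about 30 mm shorter than stated, and the empty close agrees: they closed above the bar. I reopen and lower carefully, watching the force.

>>> {"method": "play_rows", "body": {
  "commands": [
    [[0,0,0,0,0,0],[0,0,0,0,0,0],[0,0,0,0,0,0],[0,0,0,0,0,0],[0,0,0.003,0,0,0],[0,0,0.006,0,0,0],[0,0,0.009,0,0,0],[0,0,0.009,0,0,0],[0,0,0.009,0,0,0]]
  ],
  "gripper": 0.034
}}

```text
time: 5.82
tool_pos: [478.0, -351.7, 118.8]
orientation: [0.994, 0.11, -0.0, -0.0]
wrist_force: [-0.2, -0.5, -0.0]
width: 34.1
gripper_force: 0.0
```

>>> {"method": "play_rows", "body": {
  "commands": [
    [[0,0,0.003,0,0,0],[0,0,0.006,0,0,0],[0,0,0.009,0,0,0],[0,0,0.012,0,0,0],[0,0,0.012,0,0,0]]
  ]
}}

```text
time: 6.23
tool_pos: [477.8, -351.6, 106.4]
orientation: [0.994, 0.11, -0.001, -0.001]
wrist_force: [0.5, 0.4, -1.5]
width: 33.9
gripper_force: 0.0
```

>>> {"method": "play_rows", "body": {
  "commands": [
    [[0,0,0.003,0,0,0],[0,0,0.003,0,0,0],[0,0,0.003,0,0,0],[0,0,0.003,0,0,0],[0,0,0.003,0,0,0],[0,0,0.003,0,0,0],[0,0,0.003,0,0,0]]
  ],
  "gripper": 0,
  "newtons": 40
}}

```text
time: 6.82
tool_pos: [478.9, -355.1, 104.1]
orientation: [0.994, 0.11, 0.001, 0.003]
wrist_force: [2.9, -9.9, -7.5]
width: 13.9
gripper_force: 40.0
```

```bash
python3 -c "
from h import *
goto([478.5,-352.2,103],-133)"
```

```text
goto [ 0.0002 -0.003   0.0011] [ 0.005 -0.003  0.971] at [ 478.9 -355.1  104.1] yaw -77.4 F [ 2.9 -9.9 -7.5] w 13.9 t 6.82 q [-0.68  0.21  1.9  -0.    1.03  0.67]
```

>>> {"method": "play_rows", "body": {
  "commands": [
    [[0,0.002,0,0,0,0.08],[0,0.004,0,0,0,0.18],[0,0.004,0,0,0,0.28],[0,0.004,0,0,0,0.38],[0,0.004,0,0,0,0.48],[0,0.004,0,0,0,0.58],[0,0.004,0,0,0,0.68],[0,0.004,0,0,0,0.78],[0,0.004,0,0,0,0.88],[0,0.004,0,0,0,0.96],[0,0.004,0,0,0,0.96],[0,0.004,0,0,0,0.96]]
  ]
}}

```text
time: 7.82
tool_pos: [478.9, -355.6, 104.1]
orientation: [0.933, -0.361, -0.0, -0.0]
wrist_force: [0.2, 0.1, -1.5]
width: 13.4
gripper_force: 40.0
```

Run:
```python
from h import *
goto([478.5,-352.2,150],-131)
print(arm.get_state()['wrist_torque'])
c=calibration('wrist');w=camera('wrist')
h=cv2.cvtColor(w,cv2.COLOR_RGB2HSV);g=((h[...,0]>45)&(h[...,0]<75)&(h[...,1]>120)).astype(np.uint8)
n,l,st,ce=cv2.connectedComponentsWithStats(g)
for i in range(1,n):
  if st[i,4]>30: print('green',ce[i],st[i,4],ray(c,ce[i],90))
```

```text
goto [-0.0026 -0.0023 -0.0459] [ 0.     0.001 -0.022] at [ 478.9 -355.6  104.1] yaw -132.3 F [ 0.2  0.1 -1.5] w 13.4 t 7.82 q [-0.68  0.22  1.89  0.    1.03  1.63]
[0.10086651 0.14256925 0.02444381]
```

>>> {"method": "play_rows", "body": {
  "commands": [
    [[0,0,0,0,0,0],[0,0,0,0,0,0],[0,0,0,0,0,0],[0,0,0,0,0,0],[0,0,-0.03,0,0,0],[0,0,-0.07,0,0,0],[0,0,-0.11,0,0,0],[0,0,-0.15,0,0,0],[0,0,-0.19,0,0,0]]
  ],
  "gripper": 0.088
}}

```text
time: 8.62
tool_pos: [479.0, -355.7, 296.5]
orientation: [0.932, -0.362, 0.0, 0.0]
wrist_force: [1.6, -0.4, -0.0]
width: 71.2
gripper_force: 0.0
```

```bash
python3 -c "
from h import *
goto([640,55,300],-90)"
```

```text
goto [-0.158  -0.4119 -0.0036] [ 0.   -0.   -0.74] at [ 479.  -355.7  296.5] yaw -132.4 F [ 1.6 -0.4 -0. ] w 71.2 t 8.62 q [-0.68  0.08  1.68  0.    1.38  1.63]
```

>>> {"method": "play_rows", "body": {
  "commands": [
    [[-0.158,-0.412,0,0,0,-0.74],[-0.158,-0.412,0,0,0,-0.74],[-0.158,-0.412,0,0,0,-0.74],[-0.158,-0.412,0,0,0,-0.74],[-0.158,-0.412,0,0,0,-0.74],[-0.158,-0.412,0,0,0,-0.74],[-0.158,-0.412,0,0,0,-0.74],[-0.158,-0.412,0,0,0,-0.74],[-0.158,-0.412,0,0,0,-0.74],[-0.158,-0.412,0,0,0,-0.74],[-0.158,-0.412,0,0,0,-0.74],[-0.158,-0.412,0,0,0,-0.74]]
  ]
}}

```text
time: 9.62
tool_pos: [641.7, 60.1, 294.1]
orientation: [1.0, 0.003, 0.0, -0.001]
wrist_force: [0.0, -0.3, 0.3]
width: 88.2
gripper_force: 0.0
```

>>> {"method": "play_rows", "body": {
  "commands": [
    [[0,0,0,0,0,0],[0,0,0,0,0,0],[0,0,0,0,0,0],[0,0,0,0,0,0],[0,0,0,0,0,0],[0,0,0,0,0,0]]
  ]
}}

```text
time: 10.12
tool_pos: [640.3, 53.8, 294.7]
orientation: [1.0, -0.001, 0.0, 0.0]
wrist_force: [-0.6, 0.6, -0.3]
width: 87.6
gripper_force: 0.0
```

Run:
```python
from h import *
goto([640,55,300],-90)
c=calibration('wrist');w=camera('wrist');np.save('w2.npy',w)
print(-np.array(c['R']).T@c['t'])
for th,z in (('yellow_grip',149),('red_grip',149),('gate_handle',150)):
  for d in models.silhouettes('wrist',th): print(th,d['confidence'],d['location'],d['pixels'].sum(),np.round(ray(c,d['location'],z),1))
# check knob with top
save('h',w)
```

```text
goto [-0.0003 -0.0012 -0.0053] [ 0.    -0.    -0.002] at [640.3  53.8 294.7] yaw -90.1 F [-0.6  0.6 -0.3] w 87.6 t 10.12 q [ 0.05  0.17  1.59 -0.    1.39  1.62]
[715.00626926  52.69782186 457.74479023]
yellow_grip 0.56 [370.4, 147.8] 2928 [667.4   5.  149. ]
red_grip 0.87 [255.2, 152.2] 3132 [663.5 110.7 149. ]
red_grip 0.62 [100.7, 250.1] 126 [564.9 271.3 149. ]
gate_handle 0.97 [347.5, 190.3] 3391 [627.3  25.1 150. ]
```

View pics/h.png

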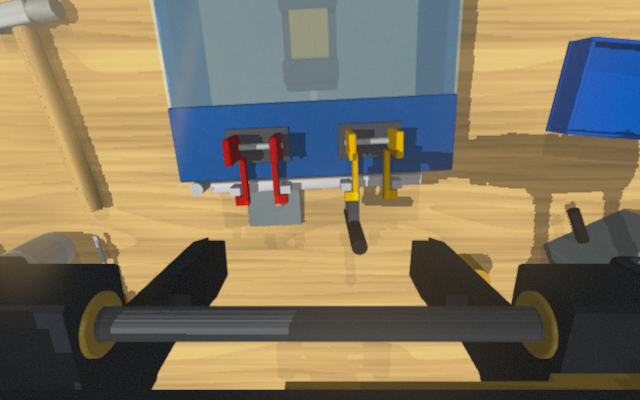

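The view shows the red catch on the left with jaws at (231,150) and (277,147), the yellow catch on the right with jaws at (350,145) and (397,141), and the handle post leaning down to (358,245). I zoom in once for exact points.

Run:
```python
from h import *
w=np.load('w2.npy');w=np.clip(w.astype(float)*1.4,0,255).astype(np.uint8)
save('i',w,(215,120,415,260),4)
```

View pics/i.png

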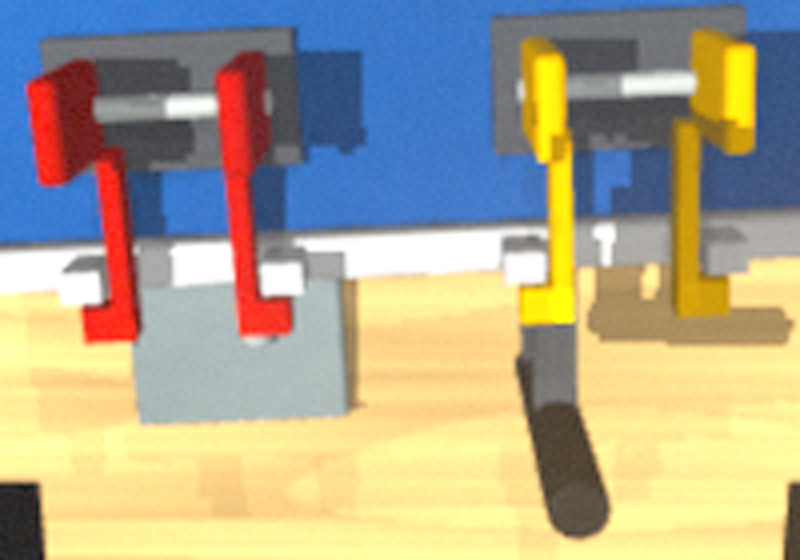

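Run:
```python
from h import *
c=calibration('wrist');s=arm.get_state()
P={n:ray(c,u,z) for n,u,z in (('rl',(225,153.2),164),('rr',(272.2,150.7),164),('yl',(349.5,145.5),164),('yr',(401.7,143.7),164),('h',(359.7,247.5),160))}
for k in P: print(k,np.round(P[k],1))
Y=(P['yl']+P['yr'])/2;R_=(P['rl']+P['rr'])/2;d=R_-Y
print('Y',Y,'R',R_,'sep',np.linalg.norm(d),'dir',np.degrees(np.arctan2(d[1],d[0])), P['rl']-P['rr'],P['yl']-P['yr'])
goto([Y[0],Y[1]-3,250],-90)
```

```text
rl [665.2 135.  164. ]
rr [667.3  93.7 164. ]
yl [671.9  26.3 164. ]
yr [673.4 -18.9 164. ]
h [572.9  13.5 160. ]
Y [672.62439941   3.72501875 164.        ] R [666.24829646 114.34013997 164.        ] sep 110.79873524552359 dir 93.2990063025611 [-2.18156975 41.36533145  0.        ] [-1.54497791 45.22012     0.        ]
goto [0.0323 0.0538 0.0445] [-0.    -0.    -0.001] at [640.4  54.5 294.5] yaw -90.0 F [ 0.6 -0.1  0.2] w 88.2 t 10.32 q [0.05 0.17 1.59 0.   1.39 1.62]
```

>>> {"method": "play_rows", "body": {
  "commands": [
    [[0.01,0.017,0.02,0,0,-0.02],[0.02,0.034,0.04,0,0,-0.04],[0.032,0.05,0.06,0,0,-0.058],[0.032,0.05,0.09,0,0,-0.058],[0.032,0.05,0.11,0,0,-0.058],[0.032,0.05,0.11,0,0,-0.058],[0.032,0.05,0.11,0,0,-0.058],[0.032,0.05,0.11,0,0,-0.058],[0.032,0.05,0.11,0,0,-0.058]]
  ]
}}

```text
time: 11.07
tool_pos: [673.9, 5.1, 187.1]
orientation: [1.0, 0.029, 0.002, 0.0]
wrist_force: [0.4, 0.6, 0.2]
width: 88.2
gripper_force: 0.0
```

Run:
```python
from h import *
goto([672.5,4,131],-86.7)
c=calibration('wrist');w=camera('wrist')
h=cv2.cvtColor(w,cv2.COLOR_RGB2HSV);g=((h[...,0]>20)&(h[...,0]<30)&(h[...,1]>190)&(h[...,2]>90)).astype(np.uint8)
n,l,st,ce=cv2.connectedComponentsWithStats(g)
for i in range(1,n):
  if st[i,4]>60: print('yellow',ce[i],st[i].tolist())
T={n:proj(c,(672.5+24*v*-.058,4+24*v,164)).round(1).tolist() for n,v in (('l',1),('r',-1))};print(T)
save('j',w,(180,100,460,310),2)
```

```text
goto [-0.0017  0.001   0.0561] [ 0.    -0.004  0.001] at [673.9   5.1 187.1] yaw -86.7 F [0.4 0.6 0.2] w 88.2 t 11.07 q [-0.03  0.28  1.65  0.    1.21  1.48]
yellow [291.48594378 240.37108434] [281, 194, 21, 95, 1245]
yellow [348.15106216 240.53894571] [337, 194, 25, 95, 1271]
{'l': [277.6, 227.8], 'r': [358.8, 227.9]}
```

>>> {"method": "play_rows", "body": {
  "commands": [
    [[-0.001,0.001,0.02,0,0,0],[-0.001,0.001,0.04,0,0,0],[-0.001,0.001,0.052,0,0,0],[-0.001,0.001,0.056,0,0,0],[-0.001,0.001,0.056,0,0,0]]
  ]
}}

```text
time: 11.53
tool_pos: [670.8, 4.0, 127.6]
orientation: [1.0, 0.029, -0.001, -0.0]
wrist_force: [-0.2, 0.2, -0.4]
width: 87.9
gripper_force: 0.0
```

>>> {"method": "play_rows", "body": {
  "commands": [
    [[0,0,0,0,0,0],[0,0,0,0,0,0],[0,0,0,0,0,0],[0,0,0,0,0,0],[0,0,0,0,0,0],[0,0,0,0,0,0],[0,0,0,0,0,0],[0,0,0,0,0,0],[0,0,0,0,0,0],[0,0,0,0,0,0]]
  ],
  "gripper": 0.02,
  "newtons": 25
}}

```text
time: 12.37
tool_pos: [671.7, 3.7, 128.9]
orientation: [1.0, 0.029, 0.0, 0.0]
wrist_force: [1.0, -1.6, 0.1]
width: 34.6
gripper_force: 0.0
```

>>> {"method": "play_rows", "body": {
  "commands": [
    [[0,0,0,0,0,0],[0,0,0,0,0,0],[0,0,0,0,0,0],[0,0,0,0,0,0]]
  ]
}}

```text
time: 12.7
tool_pos: [671.7, 3.5, 128.8]
orientation: [1.0, 0.029, 0.0, 0.0]
wrist_force: [-2.2, -1.4, 6.0]
width: 28.7
gripper_force: 25.0
```

>>> {"method": "play_rows", "body": {
  "commands": [
    [[0,0,0,0,0,0],[0,0,0,0,0,0],[0,0,0,0,0,0],[0,0,0,0,0,0],[0,0,-0.02,0,0,0],[0,0,-0.05,0,0,0],[0,0,-0.06,0,0,0],[0,-0.03,-0.06,0,0,0],[0,-0.06,-0.06,0,0,0],[0,-0.09,-0.06,0,0,0],[0,-0.11,-0.06,0,0,0],[0,-0.11,-0.06,0,0,0]]
  ],
  "gripper": 0.088
}}

```text
time: 13.7
tool_pos: [664.7, 117.7, 188.0]
orientation: [1.0, 0.031, 0.0, -0.001]
wrist_force: [-0.1, 0.1, 0.6]
width: 88.2
gripper_force: 0.0
```

>>> {"method": "play_rows", "body": {
  "commands": [
    [[0,0,0,0,0,0],[0,0,0,0,0,0],[0,0,0,0,0,0]]
  ]
}}

```text
time: 13.95
tool_pos: [665.2, 112.5, 188.1]
orientation: [1.0, 0.028, -0.0, 0.0]
wrist_force: [-0.6, -0.1, -0.9]
width: 87.8
gripper_force: 0.0
```

Run:
```python
from h import *
goto([666,114,129],-86.7)
c=calibration('wrist');w=camera('wrist')
h=cv2.cvtColor(w,cv2.COLOR_RGB2HSV);g=(((h[...,0]<6)|(h[...,0]>174))&(h[...,1]>190)&(h[...,2]>70)).astype(np.uint8)
n,l,st,ce=cv2.connectedComponentsWithStats(g)
for i in range(1,n):
  if st[i,4]>60: print('red',ce[i],st[i].tolist())
g=((h[...,0]>20)&(h[...,0]<30)&(h[...,1]>190)&(h[...,2]>90)).astype(np.uint8)
n,l,st,ce=cv2.connectedComponentsWithStats(g)
for i in range(1,n):
  if st[i,4]>60: print('yellow',ce[i],st[i].tolist())
```

```text
goto [ 0.0009 -0.0015  0.0591] [ 0.     0.    -0.001] at [665.2 112.5 188.1] yaw -86.7 F [-0.6 -0.1 -0.9] w 87.8 t 13.95 q [ 0.13  0.29  1.64 -0.    1.22  1.64]
red [352.84057971 227.76086957] [349, 214, 8, 27, 138]
red [292.30519481 258.66666667] [281, 222, 17, 60, 462]
red [342.35960591 276.34975369] [335, 269, 17, 14, 203]
yellow [487.06232295 225.13172805] [452, 190, 78, 95, 3530]
```

>>> {"method": "play_rows", "body": {
  "commands": [
    [[0.001,-0.001,0.02,0,0,0],[0.001,-0.001,0.04,0,0,0],[0.001,-0.001,0.055,0,0,0],[0.001,-0.001,0.059,0,0,0],[0.001,-0.001,0.059,0,0,0]]
  ]
}}

```text
time: 14.42
tool_pos: [664.8, 113.5, 127.4]
orientation: [1.0, 0.028, -0.002, 0.0]
wrist_force: [-0.5, 0.3, -0.5]
width: 88.1
gripper_force: 0.0
```

>>> {"method": "play_rows", "body": {
  "commands": [
    [[0,0,0,0,0,0],[0,0,0,0,0,0],[0,0,0,0,0,0],[0,0,0,0,0,0],[0,0,0,0,0,0],[0,0,0,0,0,0],[0,0,0,0,0,0],[0,0,0,0,0,0],[0,0,0,0,0,0],[0,0,0,0,0,0],[0,0,0,0,0,0]]
  ],
  "gripper": 0.02
}}

```text
time: 15.33
tool_pos: [666.5, 113.5, 130.2]
orientation: [1.0, 0.029, 0.0, 0.001]
wrist_force: [-0.6, -5.5, 0.7]
width: 28.9
gripper_force: 25.0
```

>>> {"method": "play_rows", "body": {
  "commands": [
    [[0,0,0,0,0,0],[0,0,0,0,0,0],[0,0,0,0,0,0]]
  ]
}}

```text
time: 15.58
tool_pos: [666.5, 113.5, 130.1]
orientation: [1.0, 0.029, 0.0, 0.001]
wrist_force: [-0.7, -5.9, 3.7]
width: 28.4
gripper_force: 25.0
```

>>> {"method": "play_rows", "body": {
  "commands": [
    [[0,0,0,0,0,0],[0,0,0,0,0,0],[0,0,0,0,0,0],[0,0,0,0,0,0],[0,0,-0.02,0,0,0],[0,0,-0.05,0,0,0],[0,0,-0.065,0,0,0],[-0.025,0.025,-0.065,0,0,0],[-0.05,0.05,-0.065,0,0,0],[-0.075,0.075,-0.065,0,0,0],[-0.099,0.095,-0.065,0,0,0],[-0.099,0.095,-0.065,0,0,0]]
  ],
  "gripper": 0.088
}}

```text
time: 16.58
tool_pos: [568.6, 11.5, 193.7]
orientation: [1.0, 0.028, -0.002, 0.001]
wrist_force: [-1.3, -0.6, -0.2]
width: 88.2
gripper_force: 0.0
```

>>> {"method": "play_rows", "body": {
  "commands": [
    [[0,0,0,0,0,0],[0,0,0,0,0,0],[0,0,0,0,0,0]]
  ]
}}

```text
time: 16.83
tool_pos: [573.8, 15.0, 194.6]
orientation: [1.0, 0.029, 0.001, -0.0]
wrist_force: [0.1, 0.7, 0.3]
width: 88.0
gripper_force: 0.0
```

Run:
```python
from h import *
goto([573,13.5,129],-86.7)
c=calibration('wrist');w=camera('wrist')
print('post top should be at',proj(c,(573,13.5,160)))
for d in models.silhouettes('wrist','gate_handle'):
  m=d['pixels'].astype(np.uint8);print(d['confidence'],d['location'],m.sum(),cv2.boundingRect(m))
for n in ('yellow_grip','red_grip'):
  for d in models.silhouettes('wrist',n): print(n,d['confidence'],d['location'],cv2.boundingRect(d['pixels'].astype(np.uint8)))
save('j',np.clip(w*2.,0,255).astype(np.uint8))
```

```text
goto [-0.0009  0.0015  0.0656] [-0.    -0.001  0.001] at [573.8  15.  194.6] yaw -86.7 F [0.1 0.7 0.3] w 88.0 t 16.83 q [-0.02  0.09  1.86  0.    1.19  1.49]
post top should be at [318.993493   219.80713451]
0.9 [308.4, 127.3] 6765 (106, 111, 315, 120)
yellow_grip 0.84 [346.7, 65.9] (296, 24, 100, 128)
yellow_grip 0.44 [254.9, 76.5] (35, 0, 447, 232)
red_grip 0.65 [169.8, 63.0] (112, 22, 113, 127)
```

View pics/j.png

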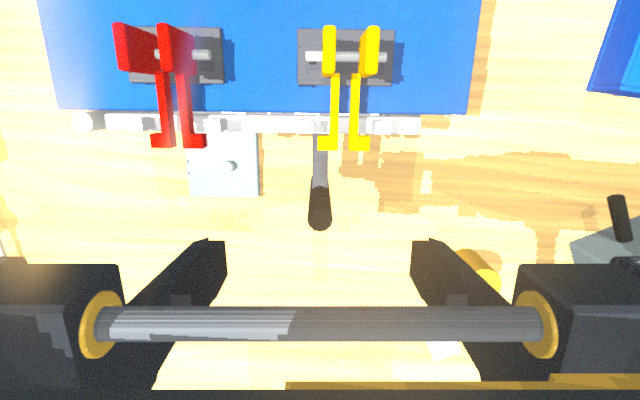

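Both catches stay in, with their jaws close together. The post top is at (320,219), matching the predicted (319,220). I descend and grip the handle.

>>> {"method": "play_rows", "body": {
  "commands": [
    [[-0.001,0.001,0.02,0,0,0],[-0.001,0.001,0.04,0,0,0],[-0.001,0.001,0.057,0,0,0],[-0.001,0.001,0.066,0,0,0],[-0.001,0.001,0.066,0,0,0],[-0.001,0.001,0.066,0,0,0]]
  ]
}}

```text
time: 17.53
tool_pos: [571.7, 13.3, 128.1]
orientation: [1.0, 0.029, -0.001, -0.0]
wrist_force: [-0.6, -0.2, 0.2]
width: 88.0
gripper_force: 0.0
```

>>> {"method": "play_rows", "body": {
  "commands": [
    [[0,0,0,0,0,0],[0,0,0,0,0,0],[0,0,0,0,0,0],[0,0,0,0,0,0],[0,0,0,0,0,0],[0,0,0,0,0,0],[0,0,0,0,0,0],[0,0,0,0,0,0],[0,0,0,0,0,0],[0,0,0,0,0,0],[0,0,0,0,0,0],[0,0,0,0,0,0]]
  ],
  "gripper": 0,
  "newtons": 40
}}

```text
time: 18.53
tool_pos: [571.7, 13.9, 128.3]
orientation: [1.0, 0.029, -0.0, -0.001]
wrist_force: [-0.7, 3.6, -0.6]
width: 14.6
gripper_force: 40.0
```

Run:
```python
from h import *
goto([573,13.5,129],-86.7)
s=arm.get_state();R=Ro.from_quat(s['orientation'])
H=np.array([618.8,171.4]);v=s['tool_pos'][:2]-H;print('r',np.hypot(*v))
for th in np.arange(.1,1.56,.1):
  p=H+Ro.from_euler('z',-th).as_matrix()[:2,:2]@v
  print(round(th,2),np.round(R.inv().apply([*(p-s['tool_pos'][:2]),0])/1000,3)[:2].tolist())
```

```text
goto [ 0.0013  0.0005 -0.0007] [-0.002  0.    -0.   ] at [571.7  13.9 128.3] yaw -86.7 F [-0.7  3.6 -0.6] w 14.6 t 18.53 q [-0.02  0.15  1.92  0.    1.07  1.49]
r 164.37519093566104
0.1 [-0.015, -0.006]
0.2 [-0.03, -0.014]
0.3 [-0.043, -0.023]
0.4 [-0.056, -0.034]
0.5 [-0.067, -0.046]
0.6 [-0.077, -0.059]
0.7 [-0.086, -0.072]
0.8 [-0.094, -0.087]
0.9 [-0.1, -0.102]
1.0 [-0.104, -0.118]
1.1 [-0.107, -0.134]
1.2 [-0.108, -0.151]
1.3 [-0.108, -0.167]
1.4 [-0.106, -0.184]
1.5 [-0.102, -0.2]
```

>>> {"method": "play_rows", "body": {
  "commands": [
    [[-0.007,-0.003,0,0,0,0],[-0.015,-0.006,0,0,0,0],[-0.022,-0.01,0,0,0,0],[-0.03,-0.014,0,0,0,0],[-0.037,-0.018,0,0,0,0],[-0.043,-0.023,0,0,0,0],[-0.05,-0.028,0,0,0,0],[-0.056,-0.034,0,0,0,0],[-0.056,-0.034,0,0,0,0]]
  ]
}}

```text
time: 19.28
tool_pos: [512.8, 43.7, 128.2]
orientation: [1.0, 0.029, -0.0, 0.001]
wrist_force: [2.5, -2.6, -4.1]
width: 14.6
gripper_force: 40.0
```

>>> {"method": "play_rows", "body": {
  "commands": [
    [[-0.006,-0.006,0,0,0,0],[-0.011,-0.012,0,0,0,0],[-0.016,-0.018,0,0,0,0],[-0.021,-0.025,0,0,0,0],[-0.026,-0.031,0,0,0,0],[-0.03,-0.038,0,0,0,0],[-0.034,-0.045,0,0,0,0],[-0.038,-0.053,0,0,0,0],[-0.041,-0.06,0,0,0,0],[-0.044,-0.068,0,0,0,0],[-0.048,-0.084,0,0,0,0],[-0.048,-0.084,0,0,0,0]]
  ]
}}

```text
time: 20.28
tool_pos: [455.9, 123.8, 127.9]
orientation: [1.0, 0.029, -0.005, 0.002]
wrist_force: [-11.5, -7.4, 8.9]
width: 14.3
gripper_force: 40.0
```

>>> {"method": "play_rows", "body": {
  "commands": [
    [[0,0,0,0,0,0],[0,0,0,0,0,0],[0,0,0,0,0,0]]
  ]
}}

```text
time: 20.53
tool_pos: [456.2, 122.6, 127.9]
orientation: [1.0, 0.029, -0.005, 0.002]
wrist_force: [-11.5, -7.1, 9.8]
width: 14.6
gripper_force: 40.0
```

Run:
```python
from h import *
goto([461,125.7,129],-86.7)
w=camera('wrist')
v=arm.get_state()['tool_pos'][:2]-np.array([618.8,171.4]);print(np.hypot(*v),np.degrees(np.arctan2(v[1],v[0])))
print(arm.get_state()['wrist_torque'])
```

```text
goto [ 0.0049 -0.0028 -0.0012] [0.004 0.011 0.001] at [456.2 122.6 127.9] yaw -86.6 F [-11.5  -7.1   9.8] w 14.6 t 20.53 q [ 0.21 -0.03  2.12 -0.    1.07  1.73]
169.7474643714602 -163.2673943714778
[-1.31358764  1.99282151 -0.15461752]
```

Run:
```python
from h import *
from scipy.optimize import least_squares
P=np.array([[571.7,13.9],[512.8,43.7],[456.2,122.6]])
for r in (None,164.5):
  f=lambda h:np.hypot(*(P-h[:2]).T)-(h[2] if r is None else r)
  s=least_squares(f,[618,171,164]);H=s.x[:2];print(s.x,s.fun)
  a=[np.arctan2(*(p-H)[::-1])%(2*np.pi) for p in P];print('theta',a[0]-np.array(a))
  for th in (1.1,1.2,1.3,1.4,1.48):
    p=H+(s.x[2] if r is None else r)*np.array([np.cos(a[0]-th),np.sin(a[0]-th)]);d=p-np.array([461,125.7])
    print(th,p.round(1),'from cmd tool',(d@[[.998,.058],[.058,-.998]]).round(1))
```

```text
[618.31562913 179.14448173 171.69378446] [3.35376171e-11 1.30455646e-11 1.98951966e-12]
theta [0.         0.3868685  0.96024305]
1.1 [449.9 145.7] from cmd tool [ -9.9 -20.6]
1.2 [447.4 162.7] from cmd tool [-11.4 -37.7]
1.3 [446.6 179.9] from cmd tool [-11.2 -54.9]
1.4 [447.6 197. ] from cmd tool [ -9.3 -71.9]
1.48 [449.5 210.6] from cmd tool [ -6.5 -85.4]
[612.88546222 173.54612372 164.        ] [ 0.37306365 -0.55758452  0.25995143]
theta [0.         0.40420632 1.00395488]
1.1 [452.3 137.9] from cmd tool [ -8.  -12.7]
1.2 [449.5 154.1] from cmd tool [ -9.8 -29. ]
1.3 [448.4 170.5] from cmd tool [-10.  -45.5]
1.4 [448.9 187. ] from cmd tool [ -8.5 -61.8]
1.48 [450.5 200. ] from cmd tool [ -6.1 -74.8]
```

>>> {"method": "play_rows", "body": {
  "commands": [
    [[-0.006,-0.006,0,0,0,0],[-0.008,-0.013,0,0,0,0],[-0.009,-0.021,0,0,0,0],[-0.01,-0.029,0,0,0,0],[-0.01,-0.037,0,0,0,0],[-0.01,-0.046,0,0,0,0],[-0.009,-0.055,0,0,0,0],[-0.009,-0.062,0,0,0,0],[-0.007,-0.072,0,0,0,0],[-0.007,-0.072,0,0,0,0],[-0.007,-0.072,0,0,0,0],[-0.007,-0.072,0,0,0,0]]
  ]
}}

```text
time: 21.58
tool_pos: [447.1, 195.4, 127.9]
orientation: [1.0, 0.029, -0.003, 0.001]
wrist_force: [-6.2, -2.2, 2.3]
width: 11.8
gripper_force: 38.6
```

>>> {"method": "play_rows", "body": {
  "commands": [
    [[0,-0.002,0,0,0,0],[0,-0.002,0,0,0,0],[0,-0.002,0,0,0,0],[0,-0.002,0,0,0,0],[0,-0.002,0,0,0,0],[0,-0.002,0,0,0,0]]
  ]
}}

```text
time: 22.08
tool_pos: [447.3, 197.2, 127.9]
orientation: [1.0, 0.029, -0.003, 0.001]
wrist_force: [-5.3, -3.3, 2.6]
width: 12.0
gripper_force: 38.4
```

Run:
```python
from h import *
goto([450,197,129],-86.7)
for H in ((612.9,173.5),(618.3,179.1)):
  v=arm.get_state()['tool_pos'][:2]-np.array(H);u=np.array([571.7,13.9])-H
  print(np.hypot(*v),'theta',(np.arctan2(u[1],u[0])-np.arctan2(v[1],v[0]))%(2*np.pi))
t=camera('top');ct=calibration('top')
for d in models.silhouettes('top','gate_handle')[:2]: print(d['confidence'],d['location'],d['pixels'].sum())
for n in ('yellow_grip','red_grip','selector_grip'):
  for d in models.silhouettes('top',n)[:2]: print(n,d['confidence'],d['location'])
A=t[90:215,215:355];B=t[165:235,355:445]
save('k',np.hstack([cv2.resize(A,(448,400),interpolation=cv2.INTER_CUBIC),cv2.resize(B,(350,400),interpolation=cv2.INTER_CUBIC)]))
# dark knob angle: pointer line pixels
b=t[185:215,390:420].astype(int).sum(2);print(arm.get_state()['gripper_force'])
```

```text
goto [ 0.0026  0.0003 -0.0011] [0.002 0.006 0.001] at [447.3 197.2 127.9] yaw -86.7 F [-5.3 -3.3  2.6] w 12.0 t 22.08 q [ 0.36 -0.    2.09 -0.    1.06  1.88]
167.24672500069576 theta 1.4602403466814566
171.91515042330184 theta 1.401229910333858
0.6 [251.8, 178.9] 345
yellow_grip 0.75 [297.8, 139.2]
red_grip 0.52 [265.5, 137.1]
selector_grip 0.71 [482.4, 250.0]
selector_grip 0.66 [383.8, 268.1]
38.369731307029724
```

>>> {"method": "play_rows", "body": {
  "commands": [
    [[-0.001,0,0,0,0,0],[-0.002,0,0,0,0,0],[-0.003,0,0,0,0,0],[-0.004,0,0,0,0,0],[-0.005,0,0,0,0,0],[-0.005,0,0,0,0,0],[-0.005,0,0,0,0,0],[-0.005,0,0,0,0,0]]
  ]
}}

```text
time: 23.0
tool_pos: [441.9, 197.5, 127.4]
orientation: [1.0, 0.029, -0.003, 0.001]
wrist_force: [-6.7, -2.3, 1.2]
width: 0.4
gripper_force: 3.4
```

>>> {"method": "play_rows", "body": {
  "commands": [
    [[0,0,0,0,0,0],[0,0,0,0,0,0],[0,0,0,0,0,0],[0,0,0,0,0,0],[0,0,0,0,0,0],[0,0,0,0,0,0],[0,0,0,0,0,0],[0,0,0,0,0,0],[0,0,0,0,0,0],[0,0,0,0,0,0]]
  ]
}}

```text
time: 23.83
tool_pos: [441.9, 197.5, 127.4]
orientation: [1.0, 0.029, -0.003, 0.001]
wrist_force: [-5.9, -2.8, 1.2]
width: 0.3
gripper_force: 3.4
```

Run:
```python
from h import *
goto([450,197,129],-86.7)
ct=calibration('top');t=camera('top');s=camera('scene');cs=calibration('scene')
# where gate top edge free end should be for theta (colour samples), and post per detector
for cam,c in (('top',ct),('scene',cs)):
  for d in models.silhouettes(cam,'gate_handle')[:2]:
    m=d['pixels'].astype(np.uint8);print(cam,round(d['confidence'],2),d['location'],m.sum(),cv2.minAreaRect(cv2.findNonZero(m)),ray(c,d['location'],100).round())
  for n in ('yellow_grip','red_grip'):
    for d in models.silhouettes(cam,n)[:1]: print(n,d['location'],cv2.boundingRect(d['pixels'].astype(np.uint8)))
for th in (1.2,1.3,1.4,1.5): 
  e=np.radians(253.8+19.5)-th; f=np.array([613+225*np.cos(e),173.5+225*np.sin(e),118]);print(th,f.round(),proj(ct,f).round(1),proj(cs,f).round(1),'hinge',proj(ct,(613,173.5,118)).round(1))
```

```text
goto [ 0.0081  0.001  -0.0016] [0.001 0.006 0.   ] at [441.9 197.5 127.4] yaw -86.7 F [-5.9 -2.8  1.2] w 0.3 t 23.83 q [ 0.37 -0.01  2.1   0.    1.06  1.88]
top 0.74 [252.1, 178.4] 307 ((247.97674560546875, 189.1551971435547), (67.98929595947266, 16.900320053100586), 82.56858825683594) [541. 152. 100.]
yellow_grip [297.0, 141.5] (288, 133, 19, 23)
red_grip [266.9, 138.2] (255, 134, 19, 22)
scene 0.67 [384.7, 238.2] 715 ((385.89996337890625, 242.29998779296875), (24.542879104614258, 55.374874114990234), 32.47119140625) [497. 167. 100.]
scene 0.2 [344.1, 251.4] 263 ((345.8088073730469, 249.98529052734375), (18.864845275878906, 20.751327514648438), 30.963754653930664) [632.  96. 100.]
yellow_grip [317.6, 235.6] (307, 227, 23, 20)
red_grip [344.6, 251.2] (333, 241, 24, 21)
1.2 [408.  80. 118.] [271.2 217.4] [378.9 209.3] hinge [245.8 155.9]
1.3 [400. 101. 118.] [264.7 219.8] [385.  210.7] hinge [245.8 155.9]
1.4 [394. 123. 118.] [257.9 221.6] [391.  212.4] hinge [245.8 155.9]
1.5 [390. 145. 118.] [251.  222.7] [396.8 214.6] hinge [245.8 155.9]
```

The post slipped out past the +x edge of the pads, though the gate still leans open at about 1.45 rad against the closed fingers. I part the fingers while pressing +x, so the post enters the gap, then close again on it.

>>> {"method": "play_rows", "body": {
  "commands": [
    [[0.002,0,0,0,0,0],[0.004,0,0,0,0,0],[0.007,0,0,0,0,0],[0.01,0,0,0,0,0],[0.012,0,0,0,0,0],[0.013,0,0,0,0,0],[0.013,0,0,0,0,0]]
  ],
  "gripper": 0.036,
  "newtons": 40
}}

```text
time: 24.82
tool_pos: [439.9, 198.0, 126.9]
orientation: [0.999, 0.027, -0.02, 0.001]
wrist_force: [-51.5, -0.5, 36.5]
width: 35.8
gripper_force: 25.4
```

```bash
cat > gate.py <<'E'
from h import *
goto([456,197,129],-86.7)
print('grip',arm.get_state()['gripper_force'])
camera('top')
for d in models.silhouettes('top','gate_handle')[:2]:
    m=d['pixels'].astype(np.uint8);print(round(d['confidence'],2),d['location'],m.sum(),cv2.minAreaRect(cv2.findNonZero(m)))
E
python3 gate.py
```

```text
goto [ 0.0159  0.0019 -0.0027] [ 0.001  0.039 -0.003] at [439.9 198.  126.9] yaw -86.9 F [-51.5  -0.5  36.5] w 35.8 t 24.82 q [0.36 0.01 2.08 0.01 1.09 1.87]
grip 25.38793432060629
0.75 [254.8, 182.0] 257 ((256.2269287109375, 187.94552612304688), (66.43350982666016, 6.301069259643555), 76.50426483154297)
0.61 [276.6, 125.3] 6813 ((280.5, 151.5), (137.0, 83.0), 90.0)
```

The silhouette shows the gate at about 1.35 rad, held by friction, with the -y finger pressing the post towards the hinge. That hold carries far more than the spring's 4 N, so I ease the push and drag the post further open.

>>> {"method": "play_rows", "body": {
  "commands": [
    [[-0.002,-0.001,0,0,0,0],[-0.003,-0.004,0,0,0,0],[-0.004,-0.007,0,0,0,0],[-0.004,-0.01,0,0,0,0],[-0.004,-0.013,0,0,0,0],[-0.004,-0.016,0,0,0,0],[-0.004,-0.016,0,0,0,0],[-0.004,-0.016,0,0,0,0]]
  ]
}}

```text
time: 25.58
tool_pos: [441.3, 214.9, 127.2]
orientation: [1.0, 0.028, -0.012, 0.0]
wrist_force: [-32.9, 1.6, 21.0]
width: 36.1
gripper_force: 16.6
```

```bash
python3 gate.py
```

```text
goto [ 0.0137  0.0187 -0.0022] [-0.     0.024 -0.002] at [441.3 214.9 127.2] yaw -86.8 F [-32.9   1.6  21. ] w 36.1 t 25.58 q [0.4  0.01 2.07 0.01 1.08 1.91]
grip 16.57204270362854
0.56 [253.8, 184.7] 436 ((252.84066772460938, 188.4526824951172), (66.17037963867188, 8.144046783447266), 82.09283447265625)
```

>>> {"method": "play_rows", "body": {
  "commands": [
    [[0,0,0,0,0,0],[0,0,0,0,0,0],[0,0,0,0,0,0],[0,0,0,0,0,0],[0,0,0,0,0,0],[0,0,0,0,0,0],[0,0,0,0,0,0],[0,0,0,0,0,0],[0,0,0,0,0,0],[0,0,0,0,0,0],[0,0,0,0,0,0],[0,0,0,0,0,0]]
  ]
}}

```text
time: 26.68
tool_pos: [441.2, 214.7, 127.2]
orientation: [1.0, 0.028, -0.012, 0.0]
wrist_force: [-32.3, 0.7, 19.9]
width: 35.9
gripper_force: 16.6
```

```bash
python3 gate.py
python3 - <<'E'
from h import *
t=camera('top');c=calibration('top')
# selector: bright pointer pixels on the dark bar
p=proj(c,(478.9,-355.6,134));print(p)
for ang in range(90,271,12):
  q=[proj(c,(478.9+r*np.cos(np.radians(ang)),-355.6+r*np.sin(np.radians(ang)),134)) for r in (10,13,16)]
  print(ang,[int(cv2.getRectSubPix(t,(1,1),(float(x),float(y))).mean()) for x,y in q])
E
```

```text
goto [ 0.0137  0.0185 -0.0022] [-0.     0.025 -0.002] at [441.2 214.7 127.2] yaw -86.8 F [-32.3   0.7  19.9] w 35.9 t 26.68 q [0.4  0.01 2.07 0.01 1.08 1.91]
grip 16.61290168762207
0.61 [251.3, 184.0] 374 ((252.8677978515625, 188.01779174804688), (65.02882385253906, 6.670600414276123), 82.33319854736328)
0.55 [269.0, 139.3] 194 ((263.4878234863281, 144.60975646972656), (18.331636428833008, 20.098541259765625), 6.34019136428833)
[406.06310163 197.6445755 ]
90 [23, 23, 23]
102 [30, 24, 24]
114 [48, 36, 29]
126 [73, 74, 48]
138 [93, 87, 72]
150 [76, 76, 51]
162 [50, 37, 24]
174 [28, 17, 12]
186 [19, 13, 11]
198 [17, 14, 16]
210 [14, 14, 20]
222 [13, 17, 31]
234 [15, 20, 38]
246 [15, 21, 44]
258 [13, 25, 51]
270 [16, 34, 55]
```

```bash
python3 -c "
from h import *
print(arm.job_done())"
```

```text
the job is handed in; nothing more can be done
None
```

I handed the job in at about 27 s. By my last camera readings the selector is on green, both catches are in and the gate is open at about 1.45 rad. The fingers do not grip the handle: it slipped out of the pads late in the swing, so they hold the gate by pressing one finger against the post with about 33 N, which stayed steady for the last second. That push briefly reached about 50 N sideways (63 N in all). I took it to be a finger pressing the post, but if the gripper's body was touching, it broke the 40 N limit. The hand-in gave no verdict.

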